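# Clear the serving mat and present the bonbon dish over it

### The arm

A 7-joint arm with a two-finger parallel gripper is mounted at the origin on a cart in front of the work surface, level with it; the furniture and walls round the work are solid. World frame = base frame: x ahead of the robot, y to its left, z up, the work surface at z = 0. Lengths are in m, angles in rad, forces in N, time in s.
With the tool pointing down it reaches from about 0.425 to 0.925 m from the base axis. Payload 6.8 kg.
Tool frame: the origin (TCP) lies on the mounting face of the last link; the fingertips stand 173 mm ahead of it and the grasp point (between the pads) lies 155 mm ahead of it; y points along the fingers, x is the direction in which the jaws open and shut, and the axes are right-handed (so a half turn about y gives the same grasp; the last joint's range is limited). The gripper opens to 85 mm and grips with 20 to 120 N. Pads are 22 mm wide; open, the fingers measure 114 mm over their backs; the gripper's body (76 mm by 85 mm) begins 54 mm behind the grasp point. The pads swing forward as they close: fully open they stand 13 mm farther back than shut.
Start: joints at [1.018, 0.477, 0.022, 1.555, -0.011, 1.109, -0.083], TCP at [0.29, -0.609, 0.405] pointing down, gripper open.
Joint ranges: [-2.96, 2.96], [-0.34, 2.1], [-1.41, 1.46], [0.24, 2.44], [-1.37, 4.51], [0.17, 1.92], [-2.96, 2.96]. Speed limits (rad/s): [2.39, 2.39, 3.14, 3.14, 3.14, 3.14, 3.14].

### API

Orientations are given as a rotation vector (axis times angle).
In Python, from bench import r gives the robot as it stands.
- The arm moves only by the tool step_arm, never from a script. Its arguments are lists of equal length, an entry for each row: "xyz": the shift along the tool's x, y, z scaled (see below), a list of three; "rotation": the turn, a rotation vector about the tool's x, y, z scaled (see below), a list of three. A call has 1 to 20 rows; each row is the pose to reach, as a shift and turn from the pose measured when the call began, along the tool's axes at that moment; what a row does not reach only later rows make up. The controller multiplies each number of a shift by 30 cm and each number of a turn by 90 degrees. A row lasts 1/8 s, in which the tool goes at most 62.5 mm and 10.7 degrees, less where a joint would pass 70% of its speed; a pose out of reach is approached as far as the arm can. A call with a number of a shift or a turn outside -1 to 1 is refused whole. A call with a gripper value outside its range is refused whole. "grip" is the closure, from 0 (fully open) to 1 (shut), set as the call begins (left out, the last holds). The fingers move at their own pace and stop on an object; "force" is the grip in N (left out, the last holds). Time passes only in rows, so rows that repeat a pose let the fingers close. It gives the time, the measured TCP pose, the force and the opening at its end, in the units of the state.
- r.get_obs(): the state, without advancing time (a new reading comes with each control period).
- r.grab_frame(name): name is "side" or "top" or "wrist"; returns a dict with "pixels" (400x640x3 uint8, red, green, blue), "fx", "fy", "cx", "cy" (pixels), "position" and "attitude" of the camera in the world; the wrist camera has in their place "mount" (4x4, takes a point from camera to tool coordinates, whose origin is the TCP and whose axes are the tool frame's). Camera axes: x right, y down, z forward; pixel columns grow to the right and rows downward; lengths in m; the calibration is good to about 2 mm. A picture is of the moment at which its call begins: read the wrist's pose just before it. There is no depth.
- r.hand_in(): hands the job in, once; it reports no verdict.
The state is a dict: "clock": time; "joints": joint angles; "qvel": joint speeds; "tau": joint torques, N m; "tcp_pos": TCP position; "orientation": TCP orientation; "contact_force": force on the tool from outside, world axes, zero at the start; "moment": the same for the moment, N m; "grip_width": finger opening in m.
Only numpy, scipy, OpenCV 4.12 (cv2) and the standard library are available. Lean on these libraries where they do the work, as an engineer would, in place of code of your own. Each camera call takes 0.05 s, during which the arm holds its last target.

### The job

Clear the serving mat first: slide the flat lifter blade first into the slot of its wooden dock until it is fully home, and let it go. Then pick the white dish up by the grip of its arched handle, lifting it clear of the table before you turn it, carry it level over the middle of the mat and give it a quarter turn in the air so that its red tab points to the mat's yellow edge, with the loose brown ball staying near the middle of the dish all the while. The program finishes while still holding the dish: level, still, with the ball in its middle, about 10 cm above the mat; leave the salt shaker, the sauce pot and the timer alone.

Things in the scene. Friction and masses are not known exactly. Their poses are not given: they have to be found in the camera images.
- dock: light wooden dock fixed to the table, 62 mm deep, 132 wide, 27 high, with a level slot whose floor is the table. Origin: at table height in the middle of the slot's mouth; +x into the slot, z up. Slot 92 mm wide, 15 high, 45 deep to its end wall; cheeks in front of it (x -17 mm to 0) flare out to about 114 mm
- lifter: flat steel lifter on the mat, about 140 g: blade 100 mm long (x), 80 wide (y), 4 thick, front 12 mm narrowed to 68. Origin: middle of its underside; +x to the blade's front, z up. Upright orange grip, 32 mm (x) by 16 mm (y), 13 to 55 mm above the underside, centred at x -30 mm, y 0: pinch across y from above. Fully home, the front meets the slot's end wall; the grip stays outside
- lifter_front (a point): middle of the front edge of the lifter's blade, 50 mm ahead of the lifter's origin
- mat: dark square serving mat, 160 x 160 mm, 3 mm thick, fixed to the table. Origin: middle of its underside (table height); +x points to the edge that carries a 22 mm wide yellow stripe along y
- dish: white round dished plate on a foot, 128 mm across, 32 mm high at the rim, whose inside slopes to a small flat middle; about 220 g. Origin: middle of its underside; z up; +x points to its red rim tab. A steel arch spans it along y to a dark wooden grip bar
- dish_grip (a point): middle of the dish's dark wooden grip bar, 96 mm above the dish's underside, above the dish's middle; the bar is 56 mm long (along dish y), 16 mm thick (along dish x), 18 mm high: pinch it across x from above
- dish_tab (a point): red tab on the dish's rim, 24 x 26 mm, centred 75 mm from the dish's middle along its +x and 29 mm above its underside
- ball_center (a point): centre of the loose hard brown ball, 26 mm across, that lies in the dish and rolls freely there; resting in the middle its centre is 20 mm above the dish's underside
- salt_shaker: glass salt shaker with a grey cap, 44 mm across, 90 mm high, loose bystander; origin: middle of its underside, z up
- sauce_pot_1: small lidded portion pot with red sauce, 53 mm across, 36 mm high, loose bystander; origin: middle of its underside, z up
- timer: red and white round kitchen timer, 62 mm across, 40 mm high, loose bystander; origin: middle of its underside, z up

How it is judged:
On the way, in this order (a step that is already met when the one before it is completed fails the run):
1. the lifter's blade is fully home in the dock's slot and the lifter has been let go (x of lifter_front in the frame of dock above 0.036 m and y of lifter_front in the frame of dock between -0.015 and 0.015 m and height (world z) of lifter_front below 0.013 m and contact force between lifter and the fingers below 0.1 N), for 0.2 s.
2. the dish is lifted off the table before it is turned (height (world z) of dish above 0.02 m and angle between the x axis of dish and the x axis of mat, either way round above 0.8 rad and contact force between dish and the fingers above 0.5 N), for 0.1 s.
At the end, for the whole second after the job is handed in: Lifter in the slot, front edge within 9 mm of its end; dish held by the fingers, still, level within 0.12 rad, underside 5 to 17 cm above the table, within 35 mm of the mat's middle, red tab to the yellow edge within 0.25 rad; ball within 20 mm of the dish's middle (x of lifter_front in the frame of dock above 0.036 m and y of lifter_front in the frame of dock between -0.015 and 0.015 m and height (world z) of lifter_front below 0.013 m and horizontal distance between dish and mat below 0.035 m and height (world z) of dish between 0.05 and 0.17 m and angle between the x axis of dish and the x axis of mat, either way round below 0.25 rad and x of dish_tab in the frame of mat above 0.02 m and angle between dish's own z axis and vertical below 0.12 rad and linear speed of dish below 0.03 m/s and contact force between dish and the fingers above 0.5 N and horizontal distance between ball_center and dish below 0.02 m); the arm keeps its last pose, push and grip.
It fails at once if the ball strays more than 35 mm from the dish's middle or leaves the dish (distance between ball_center and dish above 0.045 m).
It fails at once if the dish is tilted by more than 0.25 rad (angle between dish's own z axis and vertical above 0.25 rad).
It fails at once if the salt shaker, the sauce pot or the timer is pushed more than 30 mm (distance of any of salt_shaker, sauce_pot_1, timer from where it was at the start of the episode above 0.03 m).
It also fails if it takes over 69 s, if anything falls off the work surface, if the arm or the gripper's body presses on something with over 40 N, if the wrist force passes 120 N, or if a joint passes its speed limit or range.

## Working session

There is one attempt and no reset: what is moved stays moved. The work goes in short steps, Python scripts to look and compute and a tool call to move; the robot and the scene stay as the last step left them, time stands still between calls to the robot, and variables do not carry over. Pictures are saved under pics/ and viewed, and the job is handed in when it is done.

Besides the shell and the picture viewer there is one more tool, called after "Request:" as name(argument=value, ...) on one line, values as JSON. step_arm: Moves the arm, as the interface text tells. Its arguments: {"type":"object","properties":{"xyz":{"type":"array"},"rotation":{"type":"array"},"grip":{"type":"number"},"force":{"type":"number"}},"required":["xyz","rotation"]}

```bash
ls; mkdir -p pics; python3 - <<'E'
from bench import r
import cv2,pickle
d={}
o=r.get_obs()
for n in ["side","top","wrist"]:
    f=r.grab_frame(n); d[n]=f
    cv2.imwrite(f"pics/a_{n}.png",f["pixels"][:,:,::-1])
    print(n,{k:v for k,v in f.items() if k!="pixels"})
pickle.dump((o,d),open("a.pkl","wb"))
print(o)
E
```

```text
pics
side {'fx': 437.9749431670879, 'fy': 437.9749431670879, 'cx': 321.58446208811733, 'cy': 201.20752460431999, 'position': array([ 0.44714429, -1.04508389,  0.69905067]), 'attitude': array([-2.11452503,  0.14541683, -0.04939554])}
top {'fx': 442.67227300164626, 'fy': 442.67227300164626, 'cx': 317.2131196608948, 'cy': 205.80576737751696, 'position': array([ 0.38974462, -0.02456167,  1.19596356]), 'attitude': array([-2.13429229,  2.15700933, -0.15112226])}
wrist {'fx': 292.54495323326194, 'fy': 292.54495323326194, 'cx': 320.5883512511004, 'cy': 198.54410805713079, 'mount': array([[ 9.99999832e-01,  1.84538797e-04,  5.49219680e-04,
        -1.07692479e-03],
       [-4.68399906e-04, -3.00449505e-01,  9.53797607e-01,
         3.07404066e-02],
       [ 3.41025444e-04, -9.53797704e-01, -3.00449368e-01,
         7.54450551e-02],
       [ 0.00000000e+00,  0.00000000e+00,  0.00000000e+00,
         1.00000000e+00]])}
{'clock': 0.0, 'joints': array([ 1.0179274 ,  0.47776692,  0.02238185,  1.5564529 , -0.01153465,
        1.1093073 , -0.08309047]), 'qvel': array([ 3.29056268e-04, -8.17182953e-05,  1.29210325e-03, -1.06422605e-03,
        2.65598287e-04, -3.09006620e-04,  9.53695292e-04]), 'tau': array([ 2.22103654e-04, -5.96451008e+01,  1.60784416e+00, -2.81195498e+01,
        1.24150506e-02,  9.37651290e-03,  3.07658991e-05]), 'tcp_pos': array([ 0.29028812, -0.60907965,  0.40374788]), 'orientation': array([-1.38649957,  0.87686596, -0.87425984]), 'contact_force': array([ 0.12364594, -0.09211027, -0.0287229 ]), 'moment': array([ 0.05848327, -0.01659471, -0.03264836]), 'grip_width': 0.08545204651513824}
```

View pics/a_side.png

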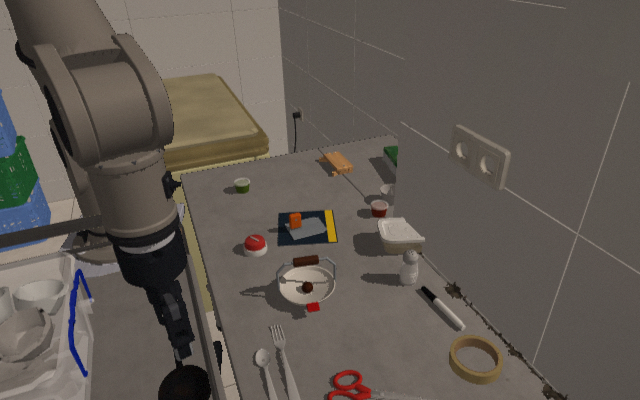

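View pics/a_top.png

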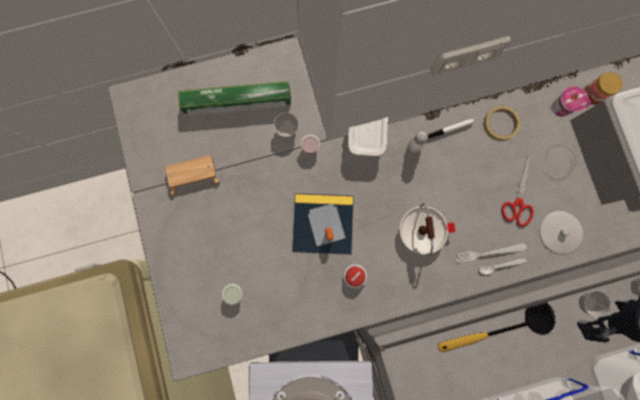

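View pics/a_wrist.png

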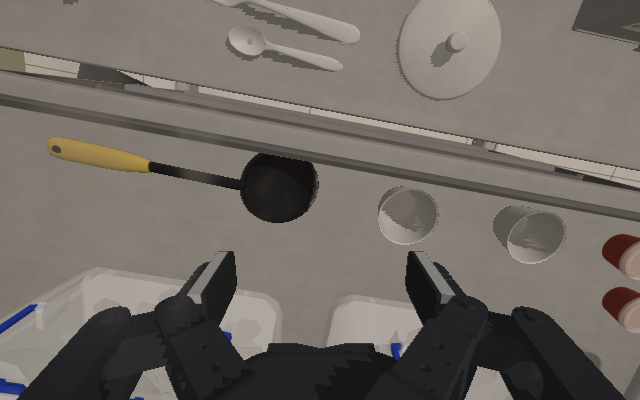

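```bash
python3 -c "
from scipy.spatial.transform import Rotation as R
print(R.from_rotvec([-1.38649957,  0.87686596, -0.87425984]).as_matrix().round(3))
print(R.from_rotvec([-2.13429229,  2.15700933, -0.15112226]).as_matrix().round(3))"
```

```text
[[ 0.43  -0.001  0.903]
 [-0.903  0.002  0.43 ]
 [-0.002 -1.    -0.   ]]
[[-0.01  -0.99   0.143]
 [-1.     0.011  0.002]
 [-0.004 -0.143 -0.99 ]]
```

```bash
python3 - <<'E'
import cv2
a=cv2.imread("pics/a_top.png")
for n,(x0,y0,x1,y1) in dict(dock=(150,140,240,210),mat=(280,180,380,300),dish=(385,190,470,270)).items():
    c=a[y0:y1,x0:x1]; s=6
    cv2.imwrite(f"pics/z_{n}.png",cv2.resize(c,None,fx=s if n!='mat' else 5,fy=s if n!='mat' else 5,interpolation=cv2.INTER_CUBIC))
a=cv2.imread("pics/a_side.png")
cv2.imwrite("pics/z_side.png",cv2.resize(a[140:330,220:450],None,fx=3,fy=3,interpolation=cv2.INTER_CUBIC))
E
```

```text
(no output)
```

View pics/z_dock.png

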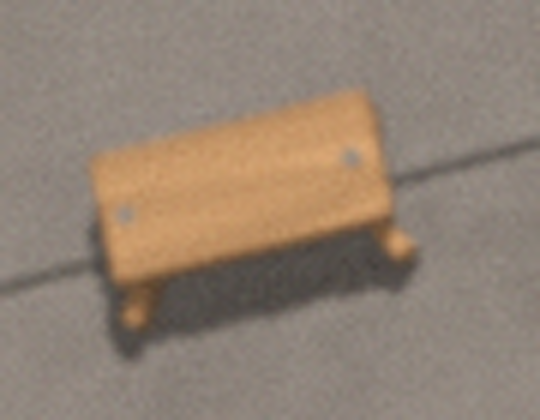

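View pics/z_mat.png

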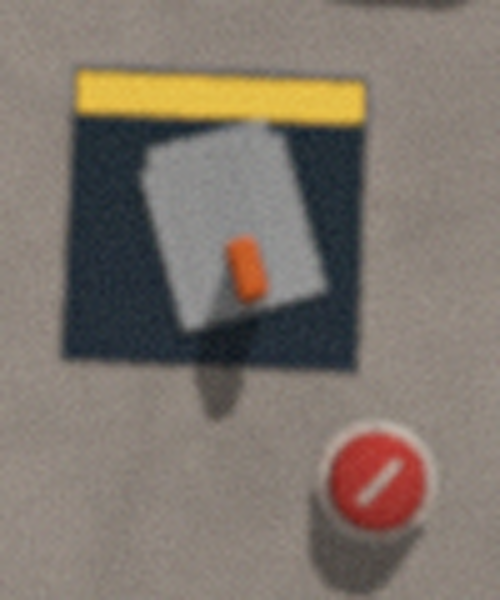

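View pics/z_dish.png

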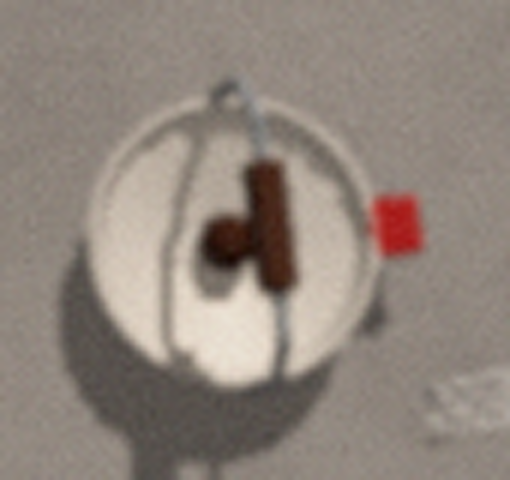

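View pics/z_side.png

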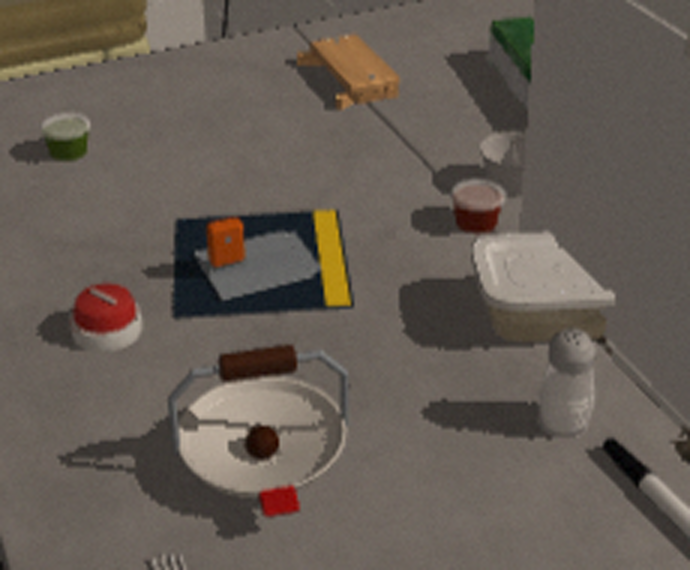

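```bash
cat > h.py <<'E'
import numpy as np,cv2,pickle
from scipy.spatial.transform import Rotation as R
def ray(f,uv,z,o=None):
    uv=np.atleast_2d(uv).astype(float)
    d=np.c_[(uv[:,0]-f['cx'])/f['fx'],(uv[:,1]-f['cy'])/f['fy'],np.ones(len(uv))]
    if 'mount' in f:
        M=f['mount'];T=R.from_rotvec(o['orientation']).as_matrix()
        A=T@M[:3,:3];p=T@M[:3,3]+o['tcp_pos']
    else:
        A=R.from_rotvec(f['attitude']).as_matrix();p=np.array(f['position'])
    d=d@A.T
    return p+d*((z-p[2])/d[:,2])[:,None]
def proj(f,P,o=None):
    P=np.atleast_2d(P)
    if 'mount' in f:
        M=f['mount'];T=R.from_rotvec(o['orientation']).as_matrix()
        A=T@M[:3,:3];p=T@M[:3,3]+o['tcp_pos']
    else:
        A=R.from_rotvec(f['attitude']).as_matrix();p=np.array(f['position'])
    c=(P-p)@A
    return np.c_[c[:,0]/c[:,2]*f['fx']+f['cx'],c[:,1]/c[:,2]*f['fy']+f['cy']]
def mask(f,lo,hi,roi=None,s=4):
    im=cv2.resize(f['pixels'],None,fx=s,fy=s,interpolation=cv2.INTER_CUBIC)
    h=cv2.cvtColor(cv2.GaussianBlur(im,(5,5),0),cv2.COLOR_RGB2HSV)
    m=cv2.inRange(h,lo,hi)
    if roi: 
        k=np.zeros_like(m);x0,y0,x1,y1=[s*v for v in roi];k[y0:y1,x0:x1]=255;m&=k
    cs,_=cv2.findContours(m,cv2.RETR_EXTERNAL,cv2.CHAIN_APPROX_NONE)
    c=max(cs,key=cv2.contourArea)[:,0,:]
    return (c+.5)/s-.5
def rect(P):  # metric min-area rect
    c,(w,h),a=cv2.minAreaRect((P[:,:2]*1000).astype(np.float32))
    return np.array(c)/1000,(w,h),a
E
python3 - <<'E'
from h import *
o,d=pickle.load(open('a.pkl','rb'));t=d['top'];s=d['side']
np.set_printoptions(precision=4,suppress=True)
def hs(f,u,v): return cv2.cvtColor(f['pixels'],cv2.COLOR_RGB2HSV)[v,u]
print('hsv',[hs(t,*p) for p in [(190,170),(323,199),(300,230),(322,222),(329,232),(430,228),(451,228),(250,250)]])
def rep(n,lo,hi,z,roi):
    c=mask(t,lo,hi,roi);P=ray(t,c,z);print(n,rect(P));return P
rep('dock',(5,100,90),(25,255,255),.027,(155,145,230,189))
rep('yellow',(20,130,120),(35,255,255),.003,(280,180,380,300))
rep('grip',(3,190,120),(17,255,255),.058,(310,220,345,250))
rep('tab',(0,170,120),(8,255,255),.029,(440,215,465,245))
rep('tab',(172,170,120),(180,255,255),.029,(440,215,465,245))
rep('bar',(0,80,20),(12,255,110),.105,(424,210,440,245))
rep('timer',(0,150,100),(180,255,255),.04,(340,260,375,295))
E
```

```text
hsv [array([ 16, 120, 195], dtype=uint8), array([ 23, 172, 227], dtype=uint8), array([108,  77,  56], dtype=uint8), array([ 30,   4, 139], dtype=uint8), array([ 10, 204, 195], dtype=uint8), array([  9, 180,  68], dtype=uint8), array([  0, 202, 173], dtype=uint8), array([ 16,  31, 141], dtype=uint8)]
dock (array([0.6493, 0.317 ]), (80.82679748535156, 134.05770874023438), 12.790935516357422)
yellow (array([ 0.5801, -0.0396]), (157.5084686279297, 24.728618621826172), 86.96493530273438)
grip (array([ 0.4811, -0.0514]), (27.270809173583984, 10.957489013671875), 14.480557441711426)
tab (array([ 0.4976, -0.3746]), (22.131023406982422, 15.756205558776855), 5.123595714569092)Traceback (most recent call last):
  File "<stdin>", line 12, in <module>
  File "<stdin>", line 7, in rep
  File "h.py", line 29, in mask
    c=max(cs,key=cv2.contourArea)[:,0,:]
      ~~~^^^^^^^^^^^^^^^^^^^^^^^^
ValueError: max() iterable argument is empty
```

```bash
python3 - <<'E'
from h import *
o,d=pickle.load(open('a.pkl','rb'));t=d['top'];s=d['side']
np.set_printoptions(precision=4,suppress=True)
def z(pts,off,k): return (np.array(pts)+.5)/k-.5+np.array(off)
D=ray(t,z([(92,158),(365,90),(388,218),(115,285)],(150,140),6),.027)[:,:2]
print('dock',D,D.mean(0),[np.linalg.norm(D[i]-D[(i+1)%4]) for i in range(4)])
print(' dir x', [np.degrees(np.arctan2(*(v[::-1]))) for v in (D[0]-D[3],D[1]-D[2])], 'y', [np.degrees(np.arctan2(*(v[::-1]))) for v in (D[0]-D[1],D[3]-D[2])])
c=ray(t,z([(133,316),(400,246)],(150,140),6),.015)[:,:2];print('cheek ends',c,np.linalg.norm(c[0]-c[1]),c.mean(0))
L=ray(t,z([(147,153),(265,120),(187,332),(327,290)],(280,180),5),.007)[:,:2]
print('lifter',L,np.linalg.norm(L[0]-L[1]),np.linalg.norm(L[2]-L[3]))
f=L[:2].mean(0);b=L[2:].mean(0);v=f-b;print(np.linalg.norm(v),(f+b)/2,np.degrees(np.arctan2(v[1],v[0])))
M=ray(t,z([(77,68),(366,80),(358,370),(64,358)],(280,180),5),.003)[:,:2]
v=M[:2].mean(0)-M[2:].mean(0);print('mat',M.mean(0),np.degrees(np.arctan2(v[1],v[0])),np.linalg.norm(v))
T=ray(t,z([(372,200),(415,195),(423,248),(381,257)],(385,190),6),.029)[:,:2];print('tab',T.mean(0))
B=ray(t,z([(248,165),(282,160),(296,288),(262,292)],(385,190),6),.105)[:,:2];v=B[:2].mean(0)-B[2:].mean(0)
print('bar',B.mean(0),np.degrees(np.arctan2(v[1],v[0])),np.linalg.norm(v))
print('ball',ray(t,z([(228,241)],(385,190),6),.022))
print('rim', ray(t,z([(88,228),(382,228),(235,95),(235,388)],(385,190),6),.032))
for n,u,zz in [('timer',(355.5,276.5),.04),('salt',(420.5,136),.09),('tub',(367,139),.04),('pot',(311,144),.036),('olive',(232,294),.036)]: print(n,ray(t,u,zz))
# side grip check
print(proj(s,[[.481,-.051,.058]]), proj(s,[[.5,-.285,.105]]))
E
```

```text
dock [[0.6722 0.3889]
 [0.7023 0.2664]
 [0.643  0.2547]
 [0.6138 0.3764]] [0.6578 0.3216] [np.float64(0.12614816073417484), np.float64(0.06040879953005972), np.float64(0.12516016297308175), np.float64(0.059723839645457966)]
 dir x [np.float64(12.160839749872345), np.float64(11.240373709114884)] y [np.float64(103.82387427605494), np.float64(103.52690392547103)]
cheek ends [[0.6017 0.3718]
 [0.6326 0.2518]] 0.12391413340115613 [0.6172 0.3118]
lifter [[ 0.5497  0.0003]
 [ 0.5671 -0.0639]
 [ 0.4527 -0.0204]
 [ 0.4744 -0.0958]] 0.06653489212246078 0.0784764668966145
0.09839827542875258 [ 0.511 -0.045] 15.49227466709578
mat [ 0.5145 -0.0368] -2.7598544108252883 0.15786743467195427
tab [ 0.4977 -0.3747]
bar [ 0.4908 -0.3002] 3.5818811919827396 0.05281545189393099
ball [[ 0.492  -0.3014  0.022 ]]
rim [[ 0.4975 -0.2378  0.032 ]
 [ 0.4962 -0.3668  0.032 ]
 [ 0.5559 -0.305   0.032 ]
 [ 0.427  -0.2992  0.032 ]]
timer [[ 0.3715 -0.119   0.04  ]]
salt [[ 0.7286 -0.2907  0.09  ]]
tub [[ 0.7372 -0.1583  0.04  ]]
pot [[ 0.7262 -0.0071  0.036 ]]
olive [[0.3302 0.1997 0.036 ]]
[[293.8152 213.1295]] [[308.7676 251.8526]]
```

```bash
cat > mv.py <<'E'
import sys
from h import *
from bench import r
np.set_printoptions(precision=4,suppress=True)
def go(p,yaw,o=None):
    """grasp-point target p, tool-z yaw deg"""
    o=o or r.get_obs()
    T=R.from_rotvec(o['orientation']).as_matrix()
    y=np.radians(yaw);zt=np.array([np.cos(y),np.sin(y),0]);yt=np.array([0,0,-1.]);xt=np.cross(yt,zt)
    G=np.c_[xt,yt,zt]
    tcp=np.array(p)+[0,0,.155]
    s=T.T@(tcp-o['tcp_pos'])/.3; w=R.from_matrix(T.T@G).as_rotvec()/(np.pi/2)
    print('clock',o['clock'],'grasp',o['tcp_pos']+T[:,1]*.155,'yaw',np.degrees(np.arctan2(T[1,2],T[0,2])),'shift',s,'rot',w,'F',o['contact_force'],'w',o['grip_width'])
if __name__=='__main__':
    a=[float(v) for v in sys.argv[1:]]
    go(a[:3],a[3])
E
python3 mv.py .4815 -.0525 .12 15.5
```

```text
clock 0.15 grasp [ 0.2902 -0.6089  0.2489] yaw 25.483691123967244 shift [-1.4002  0.4317  1.3735] rot [ 0.0001  0.1109 -0.0009] F [-0.4535  0.4172  0.6863] w 0.085748988503777
```

Request:
step_arm(xyz=[[-0.12,0,0.11],[-0.28,0.02,0.27],[-0.42,0.05,0.42],[-0.56,0.08,0.56],[-0.7,0.1,0.69],[-0.84,0.1,0.83],[-0.98,0.1,0.97]], rotation=[[0,0.02,0],[0,0.05,0],[0,0.08,0],[0,0.11,0],[0,0.11,0],[0,0.11,0],[0,0.11,0]], grip=0)

```text
clock: 1.02
tcp_pos: [0.4267, -0.2166, 0.3743]
orientation: [-1.325, 1.007, -1.005]
contact_force: [1.4, -1.1, 0.9]
grip_width: 0.0857
```

```bash
python3 mv.py .4815 -.0525 .12 15.5
```

```text
clock 1.025 grasp [ 0.4266 -0.2164  0.2193] yaw 15.583413586913421 shift [-0.4774  0.3315  0.3229] rot [ 0.0002  0.0009 -0.0008] F [ 1.3726 -1.132   0.9131] w 0.08572323891886563
```

Request:
step_arm(xyz=[[-0.14,0.06,0.1],[-0.28,0.14,0.19],[-0.4,0.22,0.27],[-0.47,0.28,0.32],[-0.477,0.3,0.323],[-0.477,0.3,0.323],[-0.477,0.3,0.323]], rotation=[[0,0,0],[0,0,0],[0,0,0],[0,0,0],[0,0,0],[0,0,0],[0,0,0]])

```text
clock: 1.9
tcp_pos: [0.4815, -0.054, 0.285]
orientation: [-1.324, 1.008, -1.008]
contact_force: [-0.7, 0.1, 0.2]
grip_width: 0.0856
```

```bash
python3 - <<'E'
from h import *
from bench import r
o=r.get_obs();f=r.grab_frame("wrist");pickle.dump((o,f),open("b.pkl","wb"))
cv2.imwrite("pics/b_wrist.png",f["pixels"][:,:,::-1])
E
python3 mv.py .4815 -.0525 .12 15.5
```

```text
clock 1.95 grasp [ 0.4816 -0.0538  0.1301] yaw 15.454644719547646 shift [-0.0045  0.0336  0.0011] rot [-0.0003 -0.0005 -0.0003] F [ 0.3282 -0.2548  0.6367] w 0.085508622216659
```

View pics/b_wrist.png

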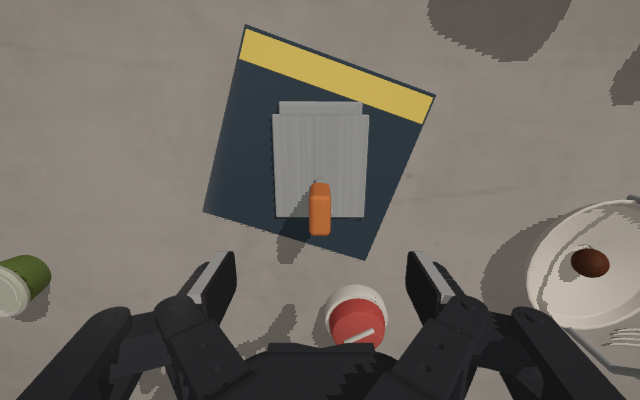

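```bash
python3 - <<'E'
from h import *
np.set_printoptions(precision=4,suppress=True)
o,f=pickle.load(open('b.pkl','rb'))
L=ray(f,[(275.5,216.5),(364,216.5),(273,115),(368.5,115),(280,101.5),(362,101.5)],.007,o)[:,:2];print(L)
m=[L[i:i+2].mean(0) for i in (0,2,4)];v=m[2]-m[0];print((m[0]+m[2])/2,np.linalg.norm(v),np.degrees(np.arctan2(v[1],v[0])))
G=ray(f,[(320,209)],.040,o);print(G)
M=ray(f,[(246,25),(435,95),(365,260),(203,211)],.003,o)[:,:2];v=M[:2].mean(0)-M[2:].mean(0);print(M.mean(0),np.linalg.norm(v),np.degrees(np.arctan2(v[1],v[0])))
E
```

```text
[[ 0.4516 -0.0192]
 [ 0.4729 -0.0962]
 [ 0.5372  0.0024]
 [ 0.5579 -0.0724]
 [ 0.5488 -0.0007]
 [ 0.5664 -0.0641]]
[ 0.5099 -0.0451] 0.09865434013835822 14.84434713973289
[[ 0.4805 -0.0529  0.04  ]]
[ 0.5124 -0.0373] 0.15824197922265204 -3.0597893579997937
```

Request:
step_arm(xyz=[[0,0.08,0],[0,0.16,0],[0,0.23,0],[0,0.28,0],[-0.003,0.305,0],[-0.003,0.31,0],[-0.003,0.31,0]], rotation=[[0,0,0],[0,0,0],[0,0,0],[0,0,0],[0,0,0],[0,0,0],[0,0,0]])

```text
clock: 2.82
tcp_pos: [0.4816, -0.053, 0.1925]
orientation: [-1.324, 1.008, -1.009]
contact_force: [0.2, 0.9, -0.2]
grip_width: 0.0854
```

Request:
step_arm(xyz=[[0,0,0],[0,0,0],[0,0,0],[0,0,0],[0,0,0],[0,0,0],[0,0,0],[0,0,0]], rotation=[[0,0,0],[0,0,0],[0,0,0],[0,0,0],[0,0,0],[0,0,0],[0,0,0],[0,0,0]], grip=1, force=50)

```text
clock: 3.82
tcp_pos: [0.4817, -0.053, 0.1927]
orientation: [-1.324, 1.007, -1.009]
contact_force: [0.1, -0.1, 5.6]
grip_width: 0.0151
```

```bash
python3 mv.py .481 -.053 .1 15.2
```

```text
clock 3.825 grasp [ 0.4819 -0.053   0.0377] yaw 15.451267256352946 shift [-0.0007 -0.2077 -0.0019] rot [-0.001   0.0028  0.    ] F [ 0.0859 -0.0896  5.5691] w 0.015082354704499076
```

Request:
step_arm(xyz=[[0,-0.05,0],[0,-0.12,0],[0,-0.2,0],[0,-0.22,0],[0,-0.22,0]], rotation=[[0,0,0],[0,0,0],[0,0,0],[0,0,0],[0,0,0]])

```text
clock: 4.45
tcp_pos: [0.4815, -0.0531, 0.2589]
orientation: [-1.323, 1.007, -1.009]
contact_force: [0.6, -0.2, -2.1]
grip_width: 0.0155
```

```bash
python3 mv.py .502 .286 .1 13
```

```text
clock 4.45 grasp [ 0.4818 -0.0531  0.1039] yaw 15.44726562499762 shift [-1.0713  0.0133  0.3669] rot [-0.0013  0.0272  0.0001] F [ 0.6416 -0.2423 -2.0899] w 0.01545566645742516
```

Request:
step_arm(xyz=[[-0.1,0,0.03],[-0.25,0,0.08],[-0.41,0,0.14],[-0.57,0,0.19],[-0.73,0,0.25],[-0.86,0,0.3],[-0.94,0,0.32],[-0.97,0,0.33],[-0.97,0,0.33]], rotation=[[0,0,0],[0,0,0],[0,0.01,0],[0,0.02,0],[0,0.027,0],[0,0.027,0],[0,0.027,0],[0,0.027,0],[0,0.027,0]])

```text
clock: 5.58
tcp_pos: [0.4992, 0.2534, 0.2582]
orientation: [-1.308, 1.039, -1.041]
contact_force: [-0.3, -1.0, -1.3]
grip_width: 0.0155
```

```bash
python3 - <<'E'
from h import *
from bench import r
o=r.get_obs();f=r.grab_frame("wrist");t=r.grab_frame("top");pickle.dump((o,f,t),open("c.pkl","wb"))
cv2.imwrite("pics/c_wrist.png",f["pixels"][:,:,::-1])
E
python3 mv.py .502 .286 .1 13
```

```text
clock 5.675 grasp [0.4997 0.2519 0.1035] yaw 12.919023453345105 shift [-0.1082  0.0114  0.0333] rot [-0.0005 -0.0009  0.0009] F [ 0.1058 -1.2156 -1.8606] w 0.01554329956329956
```

View pics/c_wrist.png

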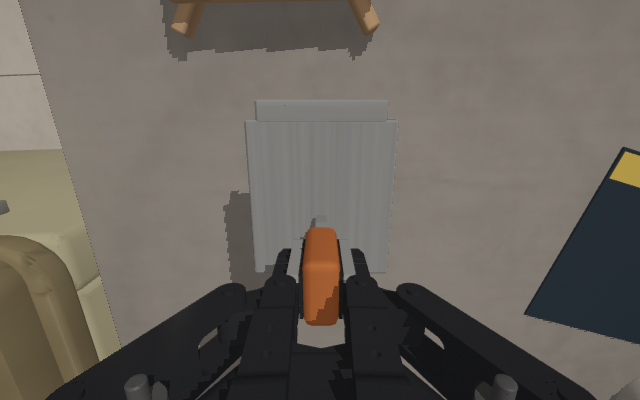

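```bash
python3 - <<'E'
from h import *
np.set_printoptions(precision=4,suppress=True)
o,f,t=pickle.load(open('c.pkl','rb'))
for z in (0.01,.02,.027):
    C=ray(f,[(181,31),(373,27)],z,o)[:,:2];v=C[0]-C[1];print(z,C,C.mean(0),np.linalg.norm(v),np.degrees(np.arctan2(v[1],v[0]))-90)
y=np.radians(13);u=np.array([np.cos(y),np.sin(y)]);n=np.array([-u[1],u[0]])
m=np.array([.6284,.3156]);print('tip centre in dock',(C.mean(0)-m)@u,(C.mean(0)-m)@n)
L=ray(f,[(256,101),(388,101),(254,271),(390,271)],.074,o)[:,:2];print(L,L[:2].mean(0)-L[2:].mean(0))
g=(o['tcp_pos'])[:2];print('front rel grasp',(L[:2].mean(0)-g)@u,(L[:2].mean(0)-g)@n)
E
```

```text
0.01 [[0.5979 0.3713]
 [0.6288 0.2485]] [0.6134 0.3099] 0.12664976509289172 14.13541615566075
0.02 [[0.5967 0.3667]
 [0.6262 0.2496]] [0.6115 0.3082] 0.12082653518755364 14.13541615566075
0.027 [[0.5959 0.3635]
 [0.6244 0.2503]] [0.6102 0.3069] 0.11675027425381691 14.13541615566075
tip centre in dock -0.01971510778557503 -0.004369633792717858
[[0.5677 0.3028]
 [0.5825 0.2388]
 [0.4723 0.2885]
 [0.4906 0.2094]] [0.0937 0.0219]
front rel grasp 0.07791167793233496 -0.00011056350773807483
```

```bash
python3 mv.py .531 .292 .075 13.2
```

```text
clock 5.675 grasp [0.4997 0.2519 0.1035] yaw 12.919023453345105 shift [-0.1062  0.0948  0.132 ] rot [-0.0005 -0.0031  0.0009] F [ 0.1058 -1.2156 -1.8606] w 0.01554329956329956
```

Request:
step_arm(xyz=[[-0.03,0.03,0.03],[-0.06,0.06,0.07],[-0.09,0.08,0.11],[-0.106,0.094,0.132],[-0.106,0.094,0.132],[-0.106,0.094,0.132],[-0.106,0.094,0.132]], rotation=[[0,0,0],[0,0,0],[0,-0.003,0],[0,-0.003,0],[0,-0.003,0],[0,-0.003,0],[0,-0.003,0]])

```text
clock: 6.55
tcp_pos: [0.531, 0.2916, 0.2305]
orientation: [-1.31, 1.037, -1.04]
contact_force: [-0.3, 0.1, -2.4]
grip_width: 0.0155
```

```bash
python3 - <<'E'
from h import *
from bench import r
o=r.get_obs();f=r.grab_frame("wrist");pickle.dump((o,f),open("d.pkl","wb"))
cv2.imwrite("pics/d_wrist.png",f["pixels"][:,:,::-1])
E
python3 mv.py .531 .292 .075 13.2
```

```text
clock 6.6 grasp [0.5312 0.2914 0.0756] yaw 13.172506745142735 shift [-0.0013  0.0018  0.0004] rot [-0.0007 -0.0003  0.001 ] F [-0.8133 -0.214  -2.292 ] w 0.015626431740981758
```

View pics/d_wrist.png

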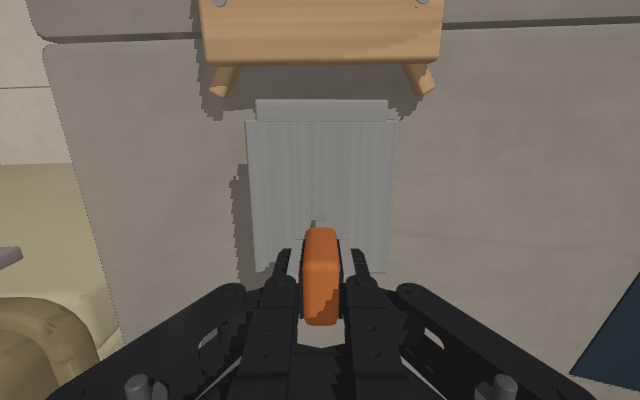

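```bash
python3 - <<'E'
from h import *
np.set_printoptions(precision=4,suppress=True)
o,f=pickle.load(open('d.pkl','rb'))
g=o['tcp_pos'][:2]
for pts,z in (([(208,64.5),(438,62)],.027),([(218,91),(428,88)],.015)):
    C=ray(f,pts,z,o)[:,:2];v=C[0]-C[1];a=np.degrees(np.arctan2(v[1],v[0]))-90
    y=np.radians(13.2);u=np.array([np.cos(y),np.sin(y)]);n=np.array([-u[1],u[0]])
    d=C.mean(0)-g;print(C,C.mean(0),np.linalg.norm(v),a,'rel grasp',d@u,d@n)
E
```

```text
[[0.6115 0.3733]
 [0.6411 0.2525]] [0.6263 0.3129] 0.12437023141795722 13.779669067642729 rel grasp 0.09769614367533512 -0.0009770656827924606
[[0.5989 0.3703]
 [0.629  0.2495]] [0.614  0.3099] 0.12450597514976178 13.967579207510767 rel grasp 0.08500977813697495 -0.0011085208096341878
```

Request:
step_arm(xyz=[[0.003,0.04,0],[0.003,0.08,0],[0.003,0.11,0],[0.003,0.126,0],[0.003,0.126,0],[0.003,0.126,0]], rotation=[[0,-0.004,0],[0,-0.004,0],[0,-0.004,0],[0,-0.004,0],[0,-0.004,0],[0,-0.004,0]])

```text
clock: 7.35
tcp_pos: [0.5314, 0.2908, 0.193]
orientation: [-1.311, 1.032, -1.035]
contact_force: [0.3, -0.8, -1.7]
grip_width: 0.0152
```

Request:
step_arm(xyz=[[0,0,0.02],[0,0,0.04],[0,0,0.06],[0,0,0.08],[0,0,0.1],[0,0,0.12],[0,0,0.14],[0,0,0.16],[0,0,0.17],[0,0,0.18],[0,0,0.18]], rotation=[[0,0,0],[0,0,0],[0,0,0],[0,0,0],[0,0,0],[0,0,0],[0,0,0],[0,0,0],[0,0,0],[0,0,0],[0,0,0]])

```text
clock: 8.72
tcp_pos: [0.584, 0.3035, 0.1931]
orientation: [-1.311, 1.032, -1.035]
contact_force: [-1.1, 0.7, -1.0]
grip_width: 0.0154
```

```bash
python3 mv.py .595 .308 .0375 13.6;python3 - <<'E'
from h import *
from bench import r
o=r.get_obs();f=r.grab_frame("wrist");pickle.dump((o,f),open("e.pkl","wb"))
cv2.imwrite("pics/e_wrist.png",f["pixels"][:,:,::-1])
E
```

```text
clock 8.725 grasp [0.5843 0.3034 0.0381] yaw 13.532787664432705 shift [-0.006   0.002   0.0392] rot [-0.001  -0.0007  0.0009] F [-1.1105  0.6538 -1.0432] w 0.015384958933549913
```

View pics/e_wrist.png

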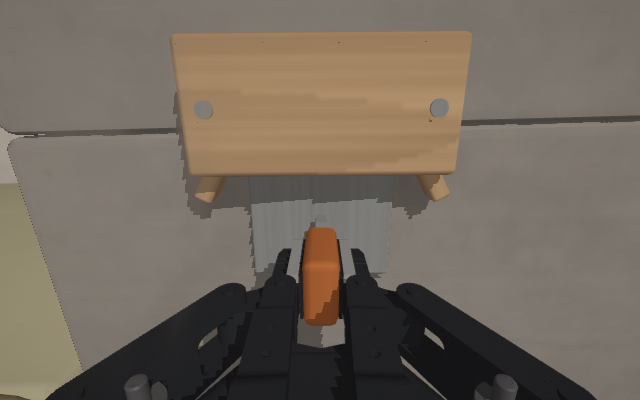

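Request:
step_arm(xyz=[[0,0,0.01],[0,0,0.018],[0,0,0.025],[0,0,0.03],[0,0,0.034],[0,0,0.037],[0,0,0.037]], rotation=[[0,0,0],[0,0,0],[0,0,0],[0,0,0],[0,0,0],[0,0,0],[0,0,0]])

```text
clock: 9.65
tcp_pos: [0.5936, 0.3059, 0.1926]
orientation: [-1.315, 1.033, -1.034]
contact_force: [-4.9, -2.5, 0.8]
grip_width: 0.0157
```

Request:
step_arm(xyz=[[0,0,0.004],[0,0,0.008],[0,0,0.012],[0,0,0.012]], rotation=[[0,0,0],[0,0,0],[0,0,0],[0,0,0]])

```text
clock: 10.15
tcp_pos: [0.5948, 0.3065, 0.1917]
orientation: [-1.321, 1.035, -1.032]
contact_force: [-10.2, -4.0, 2.7]
grip_width: 0.0159
```

Request:
step_arm(xyz=[[0,0,-0.005],[0,0,-0.005],[0,0,-0.005],[0,0,-0.005],[0,0,-0.005],[0,0,-0.005]], rotation=[[0,0,0],[0,0,0],[0,0,0],[0,0,0],[0,0,0],[0,0,0]], grip=0)

```text
clock: 10.9
tcp_pos: [0.5935, 0.3061, 0.1917]
orientation: [-1.321, 1.035, -1.032]
contact_force: [0.2, 0.1, 0.5]
grip_width: 0.0855
```

```bash
python3 mv.py .4935 -.3010 .18 3.6;python3 - <<'E'
from h import *
from bench import r
o=r.get_obs();f=r.grab_frame("wrist");pickle.dump((o,f),open("g.pkl","wb"))
cv2.imwrite("pics/g_wrist.png",f["pixels"][:,:,::-1])
E
```

```text
clock 10.9 grasp [0.5924 0.3052 0.0367] yaw 13.625989340697563 shift [ 1.8898 -0.4644 -0.8044] rot [0.0049 0.1114 0.0027] F [0.2161 0.1233 0.5056] w 0.08547056484811535
```

View pics/g_wrist.png

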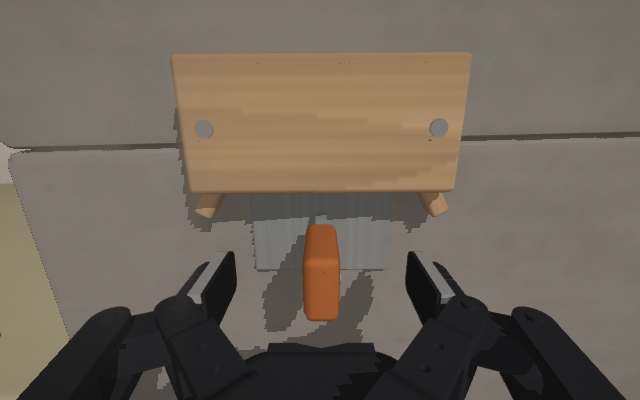

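```bash
python3 - <<'E'
from h import *
np.set_printoptions(precision=4,suppress=True)
o,f=pickle.load(open('g.pkl','rb'))
y=np.radians(13.6);u=np.array([np.cos(y),np.sin(y)]);n=np.array([-u[1],u[0]])
C=ray(f,[(189,191),(455,191)],.027,o)[:,:2].mean(0);D=ray(f,[(173,53),(470,53)],.027,o)[:,:2].mean(0);B=ray(f,[(256.5,270),(387,270)],.004,o)[:,:2].mean(0)
print(C,D,(D-C)@u,(D-C)@n,(B-D)@u,(B-C)@u,(B-C)@n)
E
```

```text
[0.6282 0.3138] [0.6858 0.3281] 0.059346304878835174 0.00035108060515148636 -0.11636763334682526 -0.057021328467990094 -9.841212247646558e-05
```

Request:
step_arm(xyz=[[0,-0.1,0],[0.02,-0.25,-0.02],[0.08,-0.4,-0.04],[0.2,-0.5,-0.1],[0.36,-0.5,-0.17],[0.53,-0.5,-0.24],[0.7,-0.5,-0.31],[0.88,-0.5,-0.38]], rotation=[[0,0,0],[0,0,0],[0,0.02,0],[0,0.04,0],[0,0.06,0],[0,0.09,0],[0,0.11,0],[0,0.11,0]])

```text
clock: 11.95
tcp_pos: [0.5454, 0.022, 0.3438]
orientation: [-1.248, 1.163, -1.162]
contact_force: [0.0, -0.5, -0.1]
grip_width: 0.0852
```

```bash
python3 mv.py .4935 -.3010 .19 3.6
```

```text
clock 11.95 grasp [0.5444 0.0212 0.1888] yaw 3.7418519868560836 shift [ 1.063   0.0029 -0.2429] rot [0.0042 0.0016 0.0031] F [ 0.0027 -0.4525 -0.1006] w 0.08519584678856955
```

Request:
step_arm(xyz=[[0.15,0,-0.04],[0.32,0,-0.08],[0.5,0,-0.12],[0.68,0,-0.16],[0.85,0,-0.2],[0.95,0,-0.23],[0.98,0,-0.24],[0.98,0,-0.24],[0.98,0,-0.24]], rotation=[[0.004,0.002,0.003],[0.004,0.002,0.003],[0.004,0.002,0.003],[0.004,0.002,0.003],[0.004,0.002,0.003],[0.004,0.002,0.003],[0.004,0.002,0.003],[0.004,0.002,0.003],[0.004,0.002,0.003]])

```text
clock: 13.08
tcp_pos: [0.4934, -0.2742, 0.3458]
orientation: [-1.239, 1.162, -1.161]
contact_force: [0.5, 0.1, 0.0]
grip_width: 0.0855
```

```bash
python3 - <<'E'
from h import *
from bench import r
f=r.grab_frame("top");o=r.get_obs();f=r.grab_frame("wrist");pickle.dump((o,f),open("i.pkl","wb"))
cv2.imwrite("pics/i_wrist.png",f["pixels"][:,:,::-1])
E
python3 mv.py .4935 -.3010 .19 3.6
```

```text
clock 13.175 grasp [ 0.4934 -0.2744  0.1908] yaw 3.711267409845744 shift [ 0.0883  0.0026 -0.0054] rot [ 0.      0.0012 -0.0002] F [-0.1188  0.1949  0.7295] w 0.08579622486539769
```

View pics/i_wrist.png

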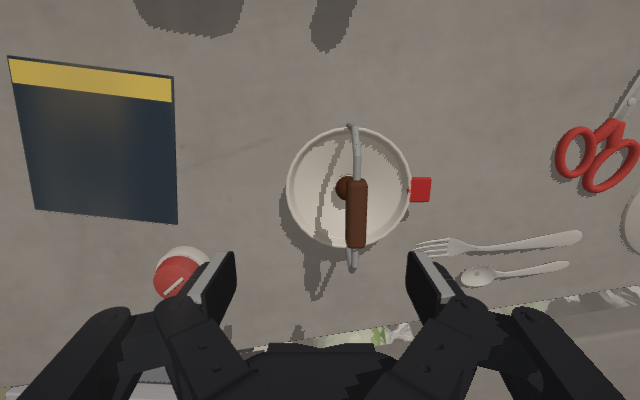

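```bash
python3 - <<'E'
from h import *
np.set_printoptions(precision=4,suppress=True)
o,f=pickle.load(open('i.pkl','rb'))
im=f['pixels'];cv2.imwrite("pics/i_z.png",cv2.resize(im[110:280,270:440,::-1],None,fx=3.5,fy=3.5,interpolation=cv2.INTER_CUBIC))
T=ray(f,[(411.5,178),(431,178),(430.5,202),(411.5,202)],.029,o)[:,:2];print('tab',T.mean(0),T)
B=ray(f,[(348,180),(367,180)],.105,o)[:,:2];B2=ray(f,[(346,240),(366,240)],.105,o)[:,:2];v=B.mean(0)-B2.mean(0);print('bar',B,B2,np.degrees(np.arctan2(v[1],v[0])),np.linalg.norm(v))
Q=ray(f,[(287,187),(411,187),(350,126),(350,249)],.031,o)[:,:2];print('rim',Q)
print('ball',ray(f,[(345,188)],.02,o))
M=ray(f,[(8,56),(173,77),(178,224),(34,209)],.003,o)[:,:2];v=M[:2].mean(0)-M[2:].mean(0);print('mat',M.mean(0),np.linalg.norm(v),np.degrees(np.arctan2(v[1],v[0])))
E
```

```text
tab [ 0.4941 -0.3761] [[ 0.506  -0.3643]
 [ 0.5073 -0.3838]
 [ 0.4822 -0.3878]
 [ 0.4809 -0.3683]]
bar [[ 0.518  -0.2924]
 [ 0.519  -0.3064]] [[ 0.4695 -0.2954]
 [ 0.4706 -0.3111]] 4.520209404227074 0.04859494323838511
rim [[ 0.4891 -0.2402]
 [ 0.4972 -0.3646]
 [ 0.5526 -0.2977]
 [ 0.4244 -0.31  ]]
ball [[ 0.4889 -0.2996  0.02  ]]
mat [ 0.5119 -0.0378] 0.1581810205111203 -3.346234148383934
```

View pics/i_z.png

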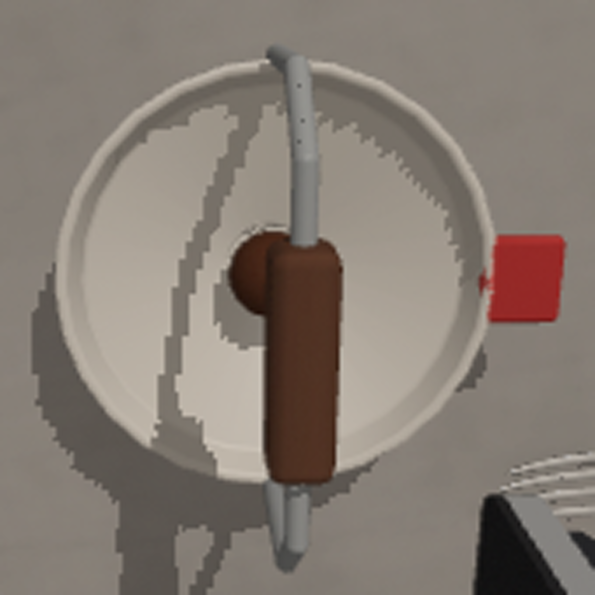

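Request:
step_arm(xyz=[[0.03,0,-0.004],[0.07,0.02,-0.01],[0.089,0.08,-0.01],[0.089,0.16,-0.01],[0.089,0.23,-0.01],[0.089,0.28,-0.01],[0.089,0.31,-0.01],[0.089,0.32,-0.01],[0.089,0.32,-0.01]], rotation=[[0,0.001,0],[0,0.001,0],[0,0.001,0],[0,0.001,0],[0,0.001,0],[0,0.001,0],[0,0.001,0],[0,0.001,0],[0,0.001,0]])

```text
clock: 14.3
tcp_pos: [0.4923, -0.3014, 0.25]
orientation: [-1.238, 1.162, -1.163]
contact_force: [-0.5, 0.3, 0.5]
grip_width: 0.0852
```

```bash
python3 - <<'E'
from h import *
from bench import r
f=r.grab_frame("side");cv2.imwrite("pics/j_side.png",cv2.resize(f["pixels"][180:340,200:400,::-1],None,fx=3,fy=3))
o=r.get_obs();f=r.grab_frame("wrist");pickle.dump((o,f),open("j.pkl","wb"))
cv2.imwrite("pics/j_wrist.png",f["pixels"][:,:,::-1])
E
python3 mv.py .492 -.3013 .094 3.6
```

```text
clock 14.4 grasp [ 0.4925 -0.3015  0.0954] yaw 3.619235506749977 shift [-0.0005  0.0047 -0.0012] rot [-0.0006  0.0002  0.0002] F [ 0.0263 -0.9135  0.38  ] w 0.08505726861219096
```

View pics/j_wrist.png

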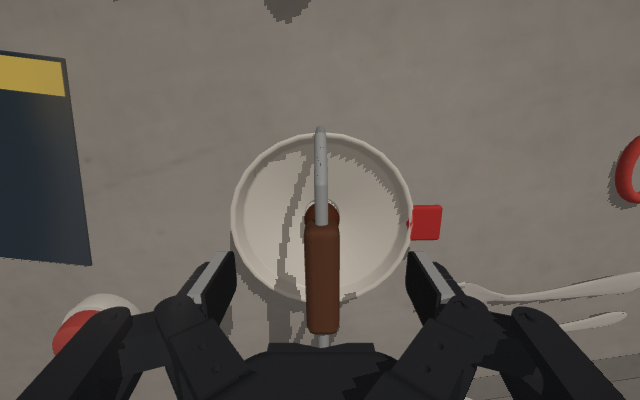

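View pics/j_side.png

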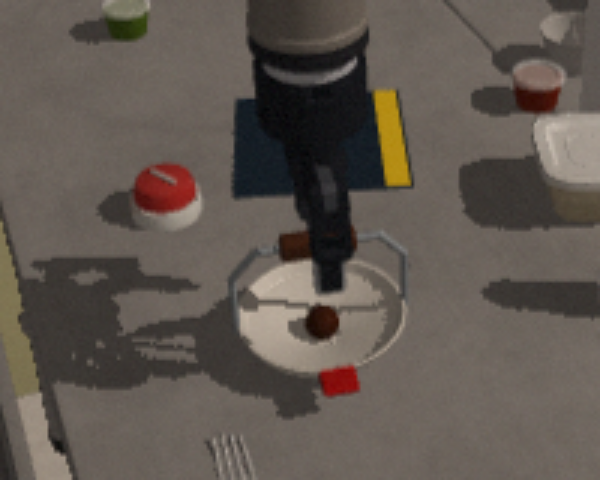

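Request:
step_arm(xyz=[[0.002,0,0],[0.002,0,0],[0.002,0,0],[0.002,0,0],[0.002,0,0]], rotation=[[0,0,0],[0,0,0],[0,0,0],[0,0,0],[0,0,0]], grip=0.7, force=25)

```text
clock: 15.02
tcp_pos: [0.4924, -0.302, 0.2504]
orientation: [-1.238, 1.162, -1.163]
contact_force: [-0.1, -0.5, 0.4]
grip_width: 0.0253
```

Request:
step_arm(xyz=[[0,0,0],[0,0,0],[0,0,0]], rotation=[[0,0,0],[0,0,0],[0,0,0]], grip=0.78)

```text
clock: 15.4
tcp_pos: [0.4924, -0.302, 0.2504]
orientation: [-1.238, 1.162, -1.163]
contact_force: [-0.4, -0.6, -0.1]
grip_width: 0.0188
```

Request:
step_arm(xyz=[[0,0,0],[0,0,0],[0,0,0],[0,0,0]], rotation=[[0,0,0],[0,0,0],[0,0,0],[0,0,0]], grip=0.85)

```text
clock: 15.9
tcp_pos: [0.4924, -0.3021, 0.2504]
orientation: [-1.238, 1.162, -1.163]
contact_force: [0.1, -1.0, 0.5]
grip_width: 0.0156
```

Request:
step_arm(xyz=[[0,0,0],[0,0,0],[0,0,0],[0,0,0]], rotation=[[0,0,0],[0,0,0],[0,0,0],[0,0,0]], grip=1, force=60)

```text
clock: 16.4
tcp_pos: [0.4926, -0.302, 0.2506]
orientation: [-1.238, 1.161, -1.164]
contact_force: [1.3, 0.0, 1.3]
grip_width: 0.0149
```

```bash
python3 - <<'E'
from h import *
from bench import r
f=r.grab_frame("side");cv2.imwrite("pics/k_side.png",cv2.resize(f["pixels"][180:340,200:400,::-1],None,fx=3,fy=3))
E
python3 mv.py .492 -.3013 .2 3.6
```

```text
clock 16.45 grasp [ 0.4928 -0.3021  0.0955] yaw 3.6252251545509915 shift [-0.0024 -0.3482 -0.0013] rot [-0.0009  0.0003  0.0003] F [ 1.0117 -0.4242  1.7215] w 0.014902969012663376
```

View pics/k_side.png

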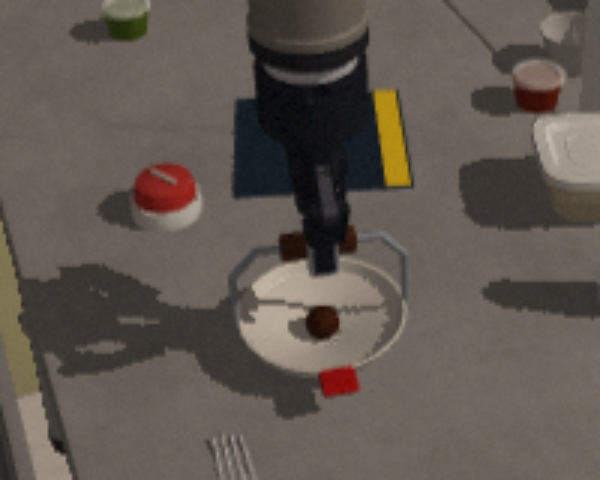

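Request:
step_arm(xyz=[[0,-0.003,0],[0,-0.008,0],[0,-0.016,0],[0,-0.028,0],[0,-0.045,0],[0,-0.065,0],[0,-0.09,0],[0,-0.115,0],[0,-0.145,0],[0,-0.175,0],[0,-0.205,0],[0,-0.235,0],[0,-0.265,0],[0,-0.29,0],[0,-0.31,0],[0,-0.325,0],[0,-0.335,0],[0,-0.34,0],[0,-0.34,0]], rotation=[[0,0,0],[0,0,0],[0,0,0],[0,0,0],[0,0,0],[0,0,0],[0,0,0],[0,0,0],[0,0,0],[0,0,0],[0,0,0],[0,0,0],[0,0,0],[0,0,0],[0,0,0],[0,0,0],[0,0,0],[0,0,0],[0,0,0]])

```text
clock: 18.82
tcp_pos: [0.4924, -0.302, 0.3525]
orientation: [-1.238, 1.161, -1.163]
contact_force: [-0.3, -0.2, -2.8]
grip_width: 0.0148
```

```bash
python3 - <<'E'
from h import *
from bench import r
f=r.grab_frame("side");cv2.imwrite("pics/l_side.png",cv2.resize(f["pixels"][160:320,200:400,::-1],None,fx=3,fy=3))
f=r.grab_frame("wrist");cv2.imwrite("pics/l_wrist.png",f["pixels"][:,:,::-1])
E
python3 mv.py .513 -.037 .198 -3.1
```

```text
clock 18.925 grasp [ 0.4926 -0.302   0.1973] yaw 3.628243052249533 shift [-0.877  -0.0024  0.1244] rot [-0.0007  0.0748  0.0002] F [ 0.0593  0.0812 -2.7816] w 0.014988731108872843
```

View pics/l_side.png

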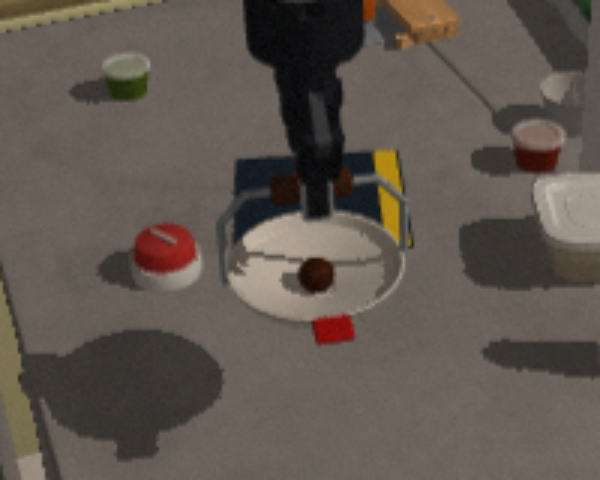

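View pics/l_wrist.png

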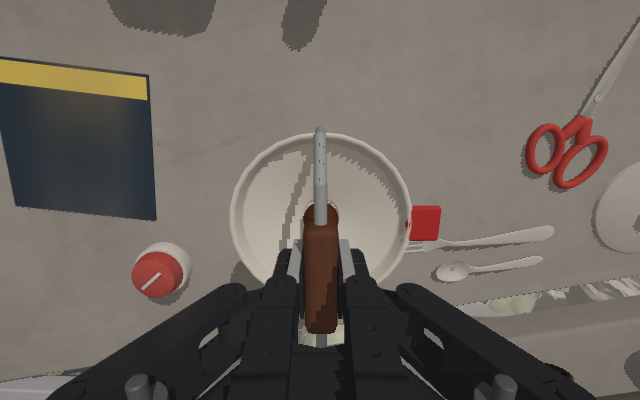

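Request:
step_arm(xyz=[[-0.0005,0,0],[-0.003,0,0.0005],[-0.01,0,0.0015],[-0.022,0,0.003],[-0.039,0,0.0055],[-0.061,0,0.0087],[-0.087,0,0.0123],[-0.116,0,0.0165],[-0.146,0,0.021],[-0.176,0,0.025],[-0.205,0,0.029],[-0.231,0,0.033],[-0.253,0,0.036],[-0.27,0,0.038],[-0.282,0,0.04],[-0.289,0,0.041],[-0.2915,0,0.0415],[-0.292,0,0.0415],[-0.292,0,0.0415],[-0.292,0,0.0415]], rotation=[[0,0,0],[0,0,0],[0,0,0],[0,0,0],[0,0,0],[0,0,0],[0,0,0],[0,0,0],[0,0,0],[0,0,0],[0,0,0],[0,0,0],[0,0,0],[0,0,0],[0,0,0],[0,0,0],[0,0,0],[0,0,0],[0,0,0],[0,0,0]])

```text
clock: 21.42
tcp_pos: [0.4992, -0.2139, 0.3523]
orientation: [-1.238, 1.162, -1.163]
contact_force: [0.5, 0.2, -2.1]
grip_width: 0.015
```

```bash
python3 - <<'E'
from h import *
from bench import r
f=r.grab_frame("side");cv2.imwrite("pics/m_side.png",cv2.resize(f["pixels"][130:290,200:400,::-1],None,fx=3,fy=3))
E
python3 mv.py .513 -.037 .198 -3.1
```

```text
clock 21.475 grasp [ 0.4994 -0.2139  0.1973] yaw 3.6191179341416113 shift [-0.5854 -0.0023  0.0829] rot [-0.0007  0.0747  0.0002] F [ 0.2067 -0.1482 -3.013 ] w 0.014928257911186007
```

View pics/m_side.png

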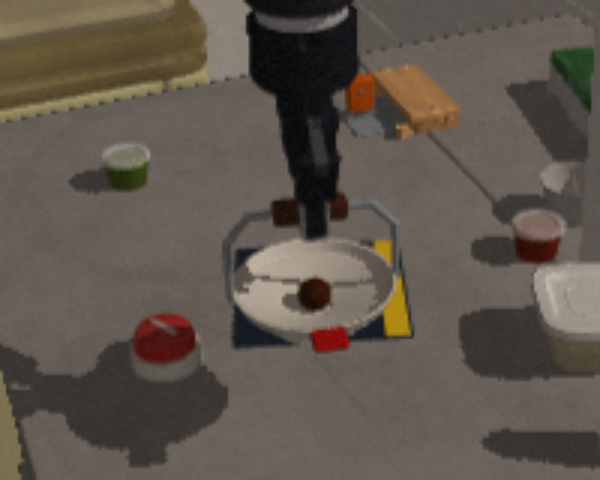

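Ball at (314,293) in the crop, still in the dish's middle. The same move is repeated twice.

Request:
step_arm(xyz=[[-0.0005,0,0],[-0.003,0,0.0005],[-0.01,0,0.0015],[-0.022,0,0.003],[-0.039,0,0.0055],[-0.061,0,0.0087],[-0.087,0,0.0123],[-0.116,0,0.0165],[-0.146,0,0.021],[-0.176,0,0.025],[-0.205,0,0.029],[-0.231,0,0.033],[-0.253,0,0.036],[-0.27,0,0.038],[-0.282,0,0.04],[-0.289,0,0.041],[-0.2915,0,0.0415],[-0.292,0,0.0415],[-0.292,0,0.0415],[-0.292,0,0.0415]], rotation=[[0,0,0],[0,0,0],[0,0,0],[0,0,0],[0,0,0],[0,0,0],[0,0,0],[0,0,0],[0,0,0],[0,0,0],[0,0,0],[0,0,0],[0,0,0],[0,0,0],[0,0,0],[0,0,0],[0,0,0],[0,0,0],[0,0,0],[0,0,0]])

```text
clock: 23.98
tcp_pos: [0.5061, -0.1257, 0.3523]
orientation: [-1.238, 1.162, -1.163]
contact_force: [0.5, -0.7, -2.6]
grip_width: 0.015
```

Request:
step_arm(xyz=[[-0.0005,0,0],[-0.003,0,0.0005],[-0.01,0,0.0015],[-0.022,0,0.003],[-0.039,0,0.0055],[-0.061,0,0.0087],[-0.087,0,0.0123],[-0.116,0,0.0165],[-0.146,0,0.021],[-0.176,0,0.025],[-0.205,0,0.029],[-0.231,0,0.033],[-0.253,0,0.036],[-0.27,0,0.038],[-0.282,0,0.04],[-0.289,0,0.041],[-0.2915,0,0.0415],[-0.292,0,0.0415],[-0.292,0,0.0415],[-0.292,0,0.0415]], rotation=[[0,0,0],[0,0,0],[0,0,0],[0,0,0],[0,0,0],[0,0,0],[0,0,0],[0,0,0],[0,0,0],[0,0,0],[0,0,0],[0,0,0],[0,0,0],[0,0,0],[0,0,0],[0,0,0],[0,0,0],[0,0,0],[0,0,0],[0,0,0]])

```text
clock: 26.48
tcp_pos: [0.513, -0.0377, 0.3523]
orientation: [-1.238, 1.162, -1.164]
contact_force: [-0.5, 0.4, -2.5]
grip_width: 0.015
```

```bash
python3 - <<'E'
from h import *
from bench import r
f=r.grab_frame("side");cv2.imwrite("pics/n_side.png",cv2.resize(f["pixels"][100:260,200:400,::-1],None,fx=3,fy=3))
print(r.get_obs()['joints'])
E
python3 mv.py .513 -.037 .198 87.5
```

```text
[ 0.09980072  0.28329325 -0.17492804  1.98002316  0.06358512  0.88223983
 -1.61675837]
clock 26.525 grasp [ 0.5132 -0.0377  0.1973] yaw 3.592839737166386 shift [-0.0022 -0.0024 -0.0001] rot [-0.0004 -0.9323  0.0007] F [ 0.0665 -0.3482 -1.0036] w 0.015145606776580027
```

View pics/n_side.png

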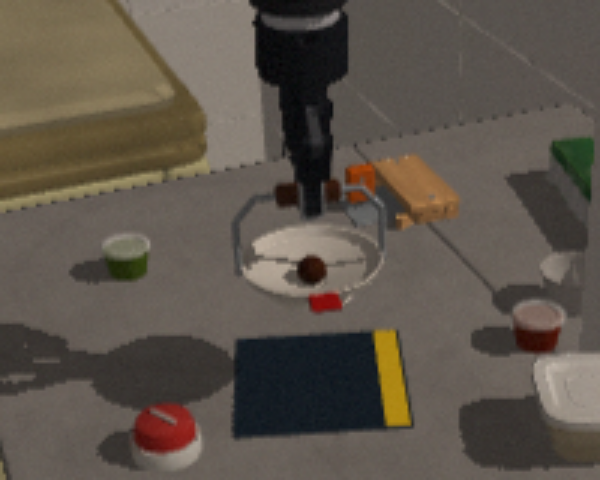

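Request:
step_arm(xyz=[[0,0,0],[0,0,0],[0,0,0],[0,0,0],[0,0,0],[0,0,0],[0,0,0],[0,0,0],[0,0,0],[0,0,0],[0,0,0],[0,0,0],[0,0,0],[0,0,0],[0,0,0],[0,0,0],[0,0,0],[0,0,0],[0,0,0],[0,0,0]], rotation=[[0,-0.0007,0],[0,-0.005,0],[0,-0.017,0],[0,-0.036,0],[0,-0.063,0],[0,-0.098,0],[0,-0.139,0],[0,-0.185,0],[0,-0.233,0],[0,-0.282,0],[0,-0.328,0],[0,-0.369,0],[0,-0.404,0],[0,-0.431,0],[0,-0.45,0],[0,-0.462,0],[0,-0.466,0],[0,-0.467,0],[0,-0.467,0],[0,-0.467,0]])

```text
clock: 29.02
tcp_pos: [0.513, -0.0376, 0.3523]
orientation: [-1.485, 0.605, -0.607]
contact_force: [0.1, 0.4, -1.8]
grip_width: 0.0147
```

```bash
python3 - <<'E'
from h import *
from bench import r
f=r.grab_frame("side");cv2.imwrite("pics/o_side.png",cv2.resize(f["pixels"][100:260,200:400,::-1],None,fx=3,fy=3))
E
python3 mv.py .513 -.037 .198 87.5
```

```text
clock 29.075 grasp [ 0.5132 -0.0377  0.1973] yaw 45.62292371222342 shift [-0.0016 -0.0024  0.0014] rot [-0.0001 -0.4653  0.0008] F [ 0.5073 -0.1928 -2.0376] w 0.014981202905534233
```

View pics/o_side.png

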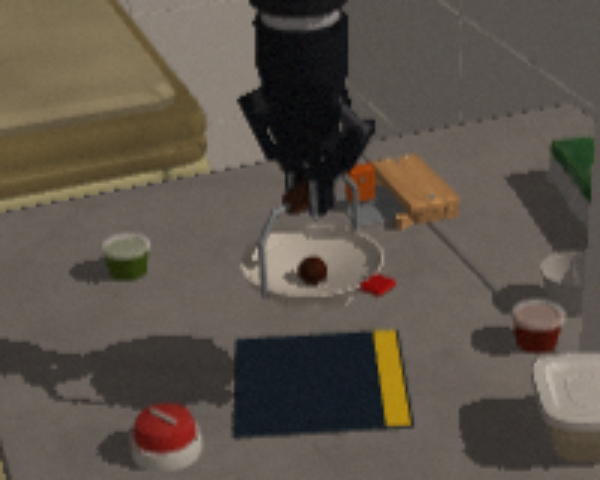

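Request:
step_arm(xyz=[[0,0,0],[0,0,0],[0,0,0],[0,0,0],[0,0,0],[0,0,0],[0,0,0],[0,0,0],[0,0,0],[0,0,0],[0,0,0],[0,0,0],[0,0,0],[0,0,0],[0,0,0],[0,0,0],[0,0,0],[0,0,0],[0,0,0],[0,0,0]], rotation=[[0,-0.0007,0],[0,-0.005,0],[0,-0.017,0],[0,-0.036,0],[0,-0.063,0],[0,-0.098,0],[0,-0.139,0],[0,-0.185,0],[0,-0.233,0],[0,-0.282,0],[0,-0.328,0],[0,-0.369,0],[0,-0.404,0],[0,-0.431,0],[0,-0.45,0],[0,-0.462,0],[0,-0.466,0],[0,-0.467,0],[0,-0.467,0],[0,-0.467,0]])

```text
clock: 31.58
tcp_pos: [0.513, -0.0376, 0.3523]
orientation: [-1.571, 0.031, -0.033]
contact_force: [0.8, 0.1, -3.5]
grip_width: 0.0151
```

Request:
step_arm(xyz=[[0,0,0],[0,0,0],[0,0,0],[0,0,0],[0,0,0],[0,0,0],[0,0,0],[0,0,0]], rotation=[[0,0,0],[0,0,0],[0,0,0],[0,0,0],[0,0,0],[0,0,0],[0,0,0],[0,0,0]])

```text
clock: 32.58
tcp_pos: [0.513, -0.0376, 0.3523]
orientation: [-1.571, 0.031, -0.033]
contact_force: [0.3, 0.3, -1.5]
grip_width: 0.0148
```

```bash
python3 - <<'E'
from h import *
from bench import r
d={}
for n in ('side','top','wrist'):
    o=r.get_obs();d[n]=f=r.grab_frame(n)
    c=f["pixels"][:,:,::-1]
    c={'side':c[100:260,200:400],'top':c[130:290,220:420],'wrist':c}[n]
    cv2.imwrite(f"pics/p_{n}.png",c if n=='wrist' else cv2.resize(c,None,fx=3,fy=3,interpolation=cv2.INTER_CUBIC))
pickle.dump((o,d),open('p.pkl','wb'))
E
python3 mv.py .513 -.037 .198 87.5
```

```text
clock 32.725 grasp [ 0.5132 -0.0377  0.1973] yaw 87.6493710670768 shift [-0.0002 -0.0023  0.002 ] rot [0.0002 0.0017 0.0007] F [ 0.2212  0.5675 -2.6215] w 0.015199572448368136
```

View pics/p_side.png

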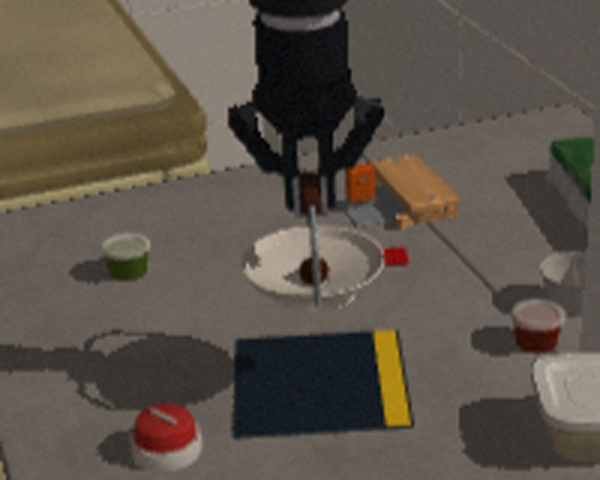

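View pics/p_top.png

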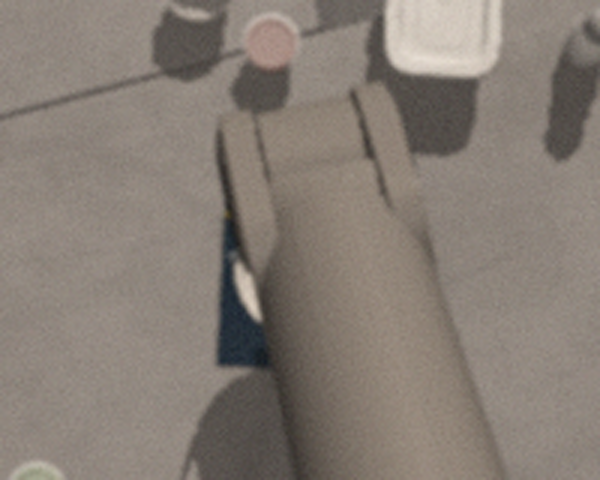

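View pics/p_wrist.png

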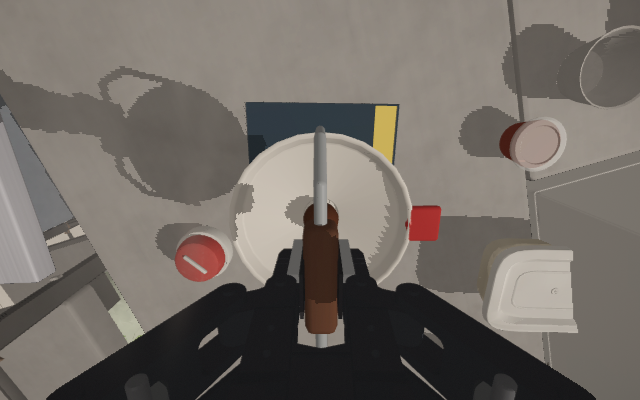

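```bash
python3 - <<'E'
from h import *
np.set_printoptions(precision=4,suppress=True)
o,d=pickle.load(open('p.pkl','rb'));f=d['wrist']
print('tab',ray(f,[(424.5,223)],.131,o),'rim c',ray(f,[(231,215),(411,215)],.134,o).mean(0),'ball',ray(f,[(320.5,217)],.122,o),'ball side',ray(d['side'],[(200+314/3,100+270/3)],.122))
m=np.radians(-3.1)
from bench import r
a=r.get_obs();print(a['clock'],abs(a['qvel']).max());r.hand_in()
E
```

```text
tab [[ 0.5845 -0.0416  0.131 ]] rim c [ 0.5123 -0.0315  0.134 ] ball [[ 0.5117 -0.0376  0.122 ]] ball side [[ 0.5139 -0.0425  0.122 ]]
32.725 0.002032394471135894
the job is handed in; nothing more can be done
```

I did the job in 32.7 s of the 69 s and handed it in. `hand_in()` gives no verdict, so what follows is from my own last checks.

**Lifter:** I slid it into the dock until it met the slot's end wall, where the push force rose to about 10 N, and then opened the fingers. From the wrist picture its front edge is about 43 mm in (36 mm needed) and within 1 mm of the slot's centre line. The last side view shows it still in the dock.

**Dish:** I gripped it by the bar at 60 N, lifted it 10 cm before turning, carried it over the mat and turned it 84°. My last checks showed:
- **Position:** the grip point is within about 1 mm of the mat's middle, and the underside is about 10 cm above the table.
- **Direction:** the red tab points to the yellow edge within about 1°.
- **Level and still:** it looks level in the side view. I did not measure the tilt as a number. Joint speeds were about 0.002 rad/s.
- **Ball:** it is in the middle of the dish, within about 5 mm by both the wrist and side views. The two views disagree by about 5 mm, because the pixels were picked by eye.

**Not checked:** the arm blocked the top camera at the end, so that view confirmed nothing. I did not measure the salt shaker, sauce pot or timer again. The arm's path kept clear of all three; the pot and timer looked in place in the last pictures, and the shaker was mostly out of frame.

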